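Slide the lid of a specimen bath home

ROBOT

A 6-joint arm with a two-finger parallel gripper is mounted at the origin on the work surface. World frame = base frame: x ahead of the robot, y to its left, z up, the work surface at z = 0. Lengths are in m, angles in rad, forces in N, time in s.
With the tool pointing down it reaches from about 0.4 to 0.825 m from the base axis. Payload 7 kg.
Tool frame: the origin (TCP) lies at the very end of the fingers, on their centre line; the grasp point (between the pads) lies 19 mm behind it; z points along the fingers, y is the direction in which the jaws open and shut (so a half turn about z gives the same grasp; the last joint's range is limited). The gripper opens to 88 mm and grips with 3 to 60 N. Pads are 19 mm wide; open, the fingers measure 130 mm over their backs; the gripper's body (78 mm by 193 mm) begins 47 mm behind the grasp point.
Start: joints at [1.632, 0.359, 0.012, 0, -1.224, -0.288], TCP at [0.152, 0.658, 0.227] pointing down, gripper open.
Joint ranges: [-3.07, 3.07], [-1.43, 2.12], [-1.02, 1.25], [-3.03, 1.67], [-3.05, -0], [-3.03, 3.03]. Speed limits (rad/s): [2.39, 2.39, 3.01, 3.14, 3.14, 3.14].

INTERFACE

Orientations are given as a unit quaternion [x, y, z, w].
In Python, from cell import robot, eyes gives the robot as it stands.
- The arm moves only by the shell command python3 -m crank 'ROWS' [FORCE]. ROWS is JSON, a list of rows, each an object of numbers: "wx", "wy", "wz": the turn, a rotation vector about the tool's x, y, z normalised to -1 to 1, where 1 is pi rad; "x", "y", "z": the shift along the tool's x, y, z normalised to -1 to 1, where 1 is 0.08 m; "grip": the closure, from 0 (fully open) to 1 (shut). A call has 1 to 5 rows; each row shifts and turns the commanded pose from where the row before left it, along the tool's axes as they then stand; what a row does not reach is not made up. A row lasts 1/12 s, in which the tool goes at most 41.7 mm and 7.16 degrees, less where a joint would pass 70% of its speed; a pose out of reach is approached as far as the arm can. A call with a number of a shift or a turn outside -1 to 1 is refused whole. A call with a gripper value outside its range is refused whole. The fingers move at their own pace and stop on an object; FORCE is the grip in N (left out, the last holds). Time passes only in rows, so rows that do not move let the fingers close. It gives the time, the measured TCP pose, the force and the opening at its end, in the units of the state.
- robot.get_obs(): the state, without advancing time (a new reading comes with each control period).
- eyes.read_camera(name): name is "side" or "top" or "wrist"; returns a dict with "image" (420x560x3 uint8, blue, green, red), "mtx" (3x3 intrinsics, pixels), "position" and "orientation" of the camera in the world; the wrist camera has in their place "mount" (4x4, takes a point from camera to tool coordinates, whose origin is the TCP and whose axes are the flange's). Camera axes: x right, y up, looking along -z (the intrinsics and any distortion apply to the point x, -y, -z); pixel columns grow to the right and rows downward; lengths in m; the calibration is good to about 2 mm. A picture is of the moment at which its call begins: read the wrist's pose just before it. There is no depth.
- robot.finish_job(): hands the job in, once; it reports no verdict.
The state is a dict: "t": time; "joint_positions": joint angles; "qd": joint speeds; "joint_efforts": joint torques, N m; "tool_pos": TCP position; "orientation": TCP orientation; "contact_force": force on the tool from outside, world axes, zero at the start; "moment": the same for the moment, N m; "gripper_width": opening from 0.0 (shut) to 1.0 (fully open).
Only numpy, scipy, OpenCV 4.12 (cv2) and the standard library are available. Lean on these libraries where they do the work, as an engineer would, in place of code of your own. Each camera call takes 0.05 s, during which the arm holds its last target.

TASK

Close the empty specimen bath: pick up the loose blue lid by its black grip, lay it flat on the loading end of the bath's deck (the plain steel end) between the two side rails, let it rest there for a moment, then slide it gently along between the rails until it drops flat into the recess over the opening. Push lightly: do not lift or carry the lid over the recess, and do not push the orange sprung end stop in by more than about 4 mm; leave the other things on the bench where they are, and let go when the lid lies fully home.

Things in the scene. Friction and masses are not known exactly. Their poses are not given: they have to be found in the camera images.
- bath: Low white specimen bath, fixed on the bench: housing 150 (x) x 386 (y) x 45 mm high; origin at the centre of its underside, at bench level; z up, own +y is the sliding direction. On top is a steel deck, 310 mm long in y, with a channel 84 mm wide (about x = 0) between two aluminium side rails, each 12 mm wide, tops 68 mm above the bench.
- load (a point): Point on the deck surface (58 mm above the bench) of the plain loading end, at y = -85 mm of the bath, mid-channel; axes as the bath. A lid centred here is right for every setting of the deck: the loading end covers at least y = -130 to -22 mm; an overhang of 5 mm at the outer end does no harm. It is fixed to the housing.
- recess_nominal (a point): Where the recess is centred by design, on its floor, y = 60 mm of the bath. The deck is clamped up to 30 mm off design, either way along y, and this is NOT measured: the true recess centre is at y = 30 to 90 mm. The recess is 104 mm long in y, as wide as the channel, 6 mm deep: its floor is a ledge round a dark opening, 52 mm above the bench. Square step at its near end; the orange end stop is its far end.
- lid_mid (a point): Centre of the loose lid, 20 mm above its flat underside. Blue plate 80 (x) x 100 (y) x 6 mm thick with a black upright grip bar in its middle, 50 (x) x 14 (y) mm, reaching 40 mm above the underside; 0.15 to 0.3 kg. A half turn about z makes no difference. Its y goes along the channel. In the recess it has 2 mm of play at each side and end. It starts on the bench, on the bath's -y side.
- stop (a joint): Orange bumper bar, 80 wide (x), 12 thick and 12 mm high (tops out 64.5 mm above the bench), right across the far end of the recess, 52 mm beyond the recess centre. It is sprung, 2 N per mm: the value is how far it is pushed in along +y, in m, 0 at rest; it springs back. It jams beyond 4 mm (8 N), so it should not be pushed in that far.
- jar: Amber specimen jar with a black screw lid, loose, 75 x 75 x 133 mm, origin at the centre of its underside; leave it alone.
- pot: Small white sample pot with a black screw lid, loose, 50 x 50 x 78 mm, origin at the centre of its underside; leave it alone.
- dish: Clear flat round dish, loose, 80 mm across, 14 mm high, origin at the centre of its underside; leave it alone.
There are look-alikes about, which are no part of the job. Of the things shaped like the part that bears lid_mid, the blue one is meant.

How it is judged:
By the outcome, as a careful person would: the job done as asked, in the order asked, and still so for the second after the job is handed in, with the robot touching nothing.
It also fails if it takes over 51 s, if anything falls off the work surface, if the arm or the gripper's body presses on something with over 40 N, if the wrist force passes 120 N, or if a joint passes its speed limit or range.

## Working session

There is one attempt and no reset: what is moved stays moved. The work goes in short steps, Python scripts to look and compute and a shell command to move; the robot and the scene stay as the last step left them, time stands still between calls to the robot, and variables do not carry over. Pictures are saved under pics/ and viewed, and the job is handed in when it is done.

```bash
ls; mkdir -p pics
python3 - <<'E'
from cell import robot, eyes
import cv2
o=robot.get_obs(); print(o)
for n in ("side","top","wrist"):
    c=eyes.read_camera(n); cv2.imwrite(f"pics/{n}0.png",c["image"])
    print(n,{k:v for k,v in c.items() if k!="image"})
E
```

```text
pics
{'t': 0.0, 'joint_positions': array([ 1.63211042e+00,  3.59373831e-01,  1.10582496e-02, -3.36169463e-04,
       -1.22409187e+00, -2.88137464e-01]), 'qd': array([-3.27464389e-04,  1.94267685e-03,  3.09170127e-04,  3.32963369e-04,
        1.02762662e-03,  5.93318728e-05]), 'joint_efforts': array([ 2.09980186e-03, -5.82730114e+01,  2.93043441e+01,  6.99674428e+00,
        6.85954874e-03, -1.50661845e-04]), 'tool_pos': array([0.15169299, 0.65723496, 0.22563338]), 'orientation': array([ 9.93568970e-01, -1.13225558e-01, -1.55933709e-05,  8.20771077e-04]), 'contact_force': array([0.51337411, 0.01583408, 0.32295934]), 'moment': array([-0.00104639, -0.01515027, -0.00665931]), 'gripper_width': 0.9993605232862728}
side {'mtx': array([[469.09190588,   0.        , 277.64020729],
       [  0.        , 469.09190588, 218.42635816],
       [  0.        ,   0.        ,   1.        ]]), 'position': array([ 0.03220705, -0.58981879,  0.98394909]), 'orientation': array([ 0.31986442, -0.12353164, -0.35915314,  0.86800675])}
top {'mtx': array([[483.466626  ,   0.        , 281.33906558],
       [  0.        , 483.466626  , 209.38430745],
       [  0.        ,   0.        ,   1.        ]]), 'position': array([ 0.3207016 , -0.05053697,  1.65236997]), 'orientation': array([-0.05216399,  0.04985796,  0.71229509, -0.69816101])}
wrist {'mtx': array([[352.21246152,   0.        , 274.92525502],
       [  0.        , 352.21246152, 209.84230888],
       [  0.        ,   0.        ,   1.        ]]), 'mount': array([[ 6.96042401e-04,  9.64594047e-01,  2.63738203e-01,
         7.11785246e-02],
       [ 9.99999225e-01, -3.99154627e-04, -1.17927430e-03,
        -8.96561763e-04],
       [-1.03224864e-03,  2.63738820e-01, -9.64593577e-01,
        -1.58733288e-01],
       [ 0.00000000e+00,  0.00000000e+00,  0.00000000e+00,
         1.00000000e+00]])}
```

View pics/side0.png

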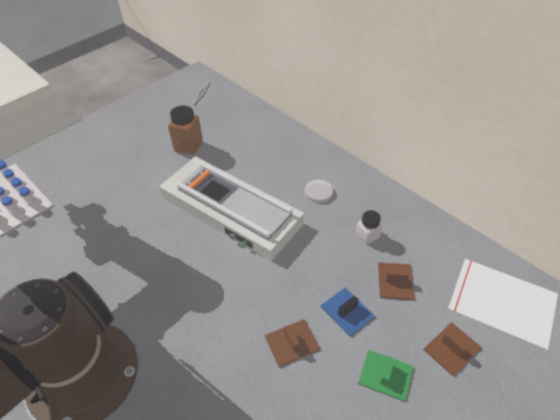

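View pics/top0.png

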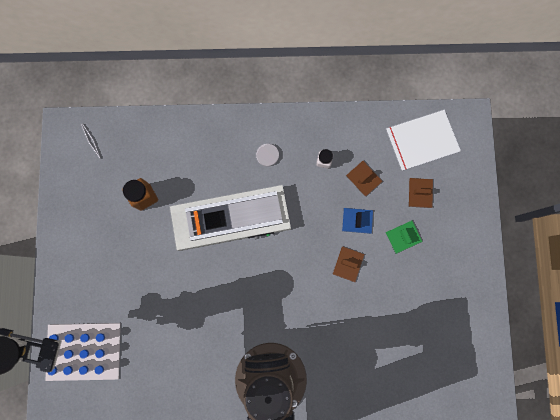

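View pics/wrist0.png

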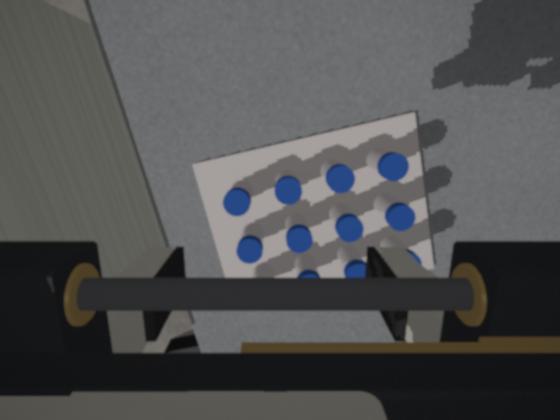

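The side and top views show the blue lid at top px (358,220). The bath is centred near (230,218), with its orange stop at (196,222) and the loading end on the right. Next I'll measure the lid and the bath.

```bash
cat > h.py <<'E'
from cell import robot, eyes
import numpy as np, cv2
from scipy.spatial.transform import Rotation as R
def cam(n):
    o=robot.get_obs(); c=eyes.read_camera(n)
    if n=="wrist":
        T=np.eye(4);T[:3,:3]=R.from_quat(o["orientation"]).as_matrix();T[:3,3]=o["tool_pos"]
        M=T@c["mount"]; c["R"]=M[:3,:3]; c["p"]=M[:3,3]
    else: c["R"]=R.from_quat(c["orientation"]).as_matrix(); c["p"]=c["position"]
    return c
def cast(c,px,z):
    px=np.atleast_2d(px).astype(float);K=c["mtx"]
    d=np.c_[(px[:,0]-K[0,2])/K[0,0],-(px[:,1]-K[1,2])/K[1,1],-np.ones(len(px))]@c["R"].T
    return c["p"]+d*((z-c["p"][2])/d[:,2])[:,None]
def proj(c,P):
    q=(np.atleast_2d(P)-c["p"])@c["R"];K=c["mtx"]
    return np.c_[K[0,0]*q[:,0]/-q[:,2]+K[0,2],K[1,1]*-q[:,1]/-q[:,2]+K[1,2]]
def big(m):
    cs,_=cv2.findContours(m.astype(np.uint8),cv2.RETR_EXTERNAL,cv2.CHAIN_APPROX_NONE)
    return sorted(cs,key=cv2.contourArea,reverse=True)
def rect(c,cnt,z):
    P=cast(c,cnt.reshape(-1,2),z)[:,:2]
    (x,y),(w,h),a=cv2.minAreaRect((P*1000).astype(np.float32))
    if w<h: w,h,a=h,w,a+90
    return np.round([x,y,w,h,a],1)
E
python3 - <<'E'
from h import *
for n in ("top","side"):
    c=cam(n);im=c["image"];hsv=cv2.cvtColor(im,cv2.COLOR_BGR2HSV)
    roi=np.zeros(im.shape[:2],bool)
    if n=="top": roi[180:260,160:390]=1
    else: roi[150:340,150:385]=1
    b=cv2.inRange(hsv,(105,120,40),(130,255,255))>0
    b&=roi; k=big(b)[0]; k=cv2.convexHull(k); print(n,"lid",rect(c,k,.006),cv2.boundingRect(k))
    o=(cv2.inRange(hsv,(3,170,120),(18,255,255))>0)&roi; k=big(o)[0]; print("stop",rect(c,k,.0645),cv2.boundingRect(k))
    w=(cv2.inRange(hsv,(15,5,150),(50,60,255))>0)&roi; k=cv2.convexHull(big(w)[0]); print("bath",rect(c,k,.045),cv2.boundingRect(k))
    if n=="top": cr=im[170:270,150:400]; s=3.2
    else: cr=im[150:340,150:390]; s=3
    cv2.imwrite(f"pics/{n}1.png",cv2.resize(cr,None,fx=s,fy=s,interpolation=cv2.INTER_CUBIC))
E
```

```text
top lid [ 517.5 -306.9   99.7   79.6   83.6] (342, 208, 31, 25)
stop [514.1 232.9  78.1  12.5   9.6] (194, 211, 7, 24)
bath [517.9 204.5 224.5 148.7  99.7] (170, 206, 74, 44)
side lid [ 516.3 -309.1   94.8   74.    84. ] (322, 290, 51, 45)Traceback (most recent call last):
  File "<stdin>", line 9, in <module>
IndexError: list index out of range
```

```bash
ls pics
```

```text
side0.png
top0.png
top1.png
wrist0.png
```

View pics/top1.png

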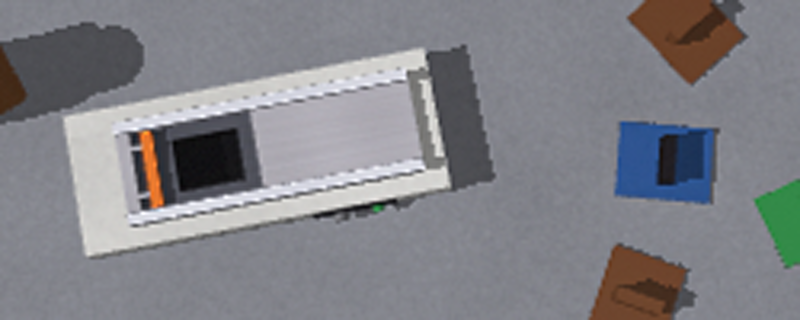

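Run:
```python
from h import *
for n in ("top","side"):
    c=cam(n);im=c["image"];hsv=cv2.cvtColor(im,cv2.COLOR_BGR2HSV)
    if n=="top": x0,y0,x1,y1=160,175,310,260
    else: x0,y0,x1,y1=150,150,310,255
    for (u,v) in ([(174,215),(180,243),(286,208),(296,200),(300,230),(240,150)] if n=="top" else [(172,200),(215,228),(295,220),(285,245)]): print(n,u,v,hsv[v,u],im[v,u])
    m=np.zeros(im.shape[:2],bool); m[y0:y1,x0:x1]=1
    # bright-ish bath vs bench
    w=m&(im.min(2)>115)
    w=cv2.morphologyEx(w.astype(np.uint8),cv2.MORPH_CLOSE,np.ones((5,5)))
    k=cv2.convexHull(big(w)[0]); print(n,"bath",rect(c,k,.045),cv2.boundingRect(k))
    cr=im[y0:y1,x0:x1].copy(); cr=cv2.resize(cr,None,fx=5,fy=5,interpolation=cv2.INTER_CUBIC)
    cv2.polylines(cr,[((k-[x0,y0])*5+2).astype(int)],True,(0,0,255),1)
    cv2.imwrite(f"pics/{n}2.png",cr)
```

```text
top 174 215 [ 23   5 200] [196 199 200]
top 180 243 [ 12   6 209] [204 206 209]
top 286 208 [ 24   6 199] [194 198 199]
top 296 200 [115  19  82] [82 77 76]
top 300 230 [113  16 143] [143 136 134]
top 240 150 [117  16 141] [141 133 132]
top bath [533.6 112.3 506.3 284.3  88.8] (160, 175, 150, 85)
side 172 200 [ 21  12 148] [141 146 148]
side 215 228 [ 15   3 146] [144 145 146]
side 295 220 [ 26   9 195] [188 194 195]
side 285 245 [  0   2 119] [118 118 119]
side bath [526.8 142.5 476.7 382.9 134.4] (150, 150, 160, 105)
```

Run:
```python
from h import *
c=cam("top");im=c["image"];hsv=cv2.cvtColor(im,cv2.COLOR_BGR2HSV)
m=np.zeros(im.shape[:2],bool); m[175:260,160:310]=1
w=m&(im.min(2)>165)
pts=cv2.findNonZero(w.astype(np.uint8)); 
k=cv2.convexHull(max([np.vstack([p for p in big(w) if cv2.contourArea(p)>5])],key=len)); r=rect(c,k,.045); print("bath",r)
a=np.deg2rad(r[4]); 
yd=np.array([np.cos(a),np.sin(a)]); xd=np.array([yd[1],-yd[0]])
cen=r[:2]
def loc(px,z): 
    d=cast(c,px,z)[:,:2]*1000-cen; return np.round(np.c_[d@xd,d@yd],1)
o=(cv2.inRange(hsv,(3,170,120),(18,255,255))>0)&m
print("stop loc",loc(cv2.minAreaRect(big(o)[0])[0],.0645))
print("load world",cen-85*yd, "nominal",cen+60*yd,"angle",r[4])
# profile along midline deck at z .058
for y in range(-200,200,4):
    P=np.r_[(cen+y*yd)/1000,.058]; u=proj(c,P)[0]; print(y,im[int(round(u[1])),int(round(u[0]))],end=";")
g=m*0; l=np.zeros_like(m); l[203:238,338:378]=1
dk=l&(im.max(2)<50); print("dark",rect(c,big(dk)[0],.04))
```

```text
bath [533.1 126.7 386.7 150.   99.8]
stop loc [[ -0.8 107.9]]
load world [547.56780743  42.94032863] nominal [522.88743005 185.82447391] angle 99.8
-200 [81 76 75];-196 [77 72 72];-192 [134 133 132];-188 [197 200 202];-184 [131 132 133];-180 [117 118 118];-176 [118 120 121];-172 [116 117 119];-168 [176 168 170];-164 [181 172 174];-160 [181 171 174];-156 [180 172 174];-152 [179 169 173];-148 [178 169 174];-144 [175 169 171];-140 [177 169 172];-136 [176 167 170];-132 [177 169 171];-128 [176 168 171];-124 [177 170 173];-120 [177 170 172];-116 [178 169 172];-112 [178 170 172];-108 [178 170 173];-104 [179 171 173];-100 [180 171 174];-96 [181 172 175];-92 [181 172 175];-88 [182 174 176];-84 [182 174 175];-80 [181 172 177];-76 [182 173 175];-72 [182 173 175];-68 [182 174 176];-64 [182 175 176];-60 [181 173 176];-56 [180 172 174];-52 [180 172 174];-48 [178 169 173];-44 [179 169 173];-40 [178 171 174];-36 [177 168 171];-32 [175 168 170];-28 [176 168 171];-24 [176 168 171];-20 [176 168 170];-16 [176 168 169];-12 [176 168 171];-8 [179 170 172];-4 [160 151 152];0 [99 89 88];4 [88 78 76];8 [89 80 80];12 [91 82 81];16 [28 24 25];20 [24 21 21];24 [22 18 18];28 [22 20 20];32 [23 19 20];36 [16 14 14];40 [17 16 16];44 [16 16 15];48 [18 15 16];52 [18 16 15];56 [18 15 15];60 [19 14 15];64 [20 17 17];68 [19 16 16];72 [17 14 16];76 [18 17 17];80 [13 11 12];84 [81 75 71];88 [95 85 84];92 [63 57 56];96 [55 50 48];100 [37 45 62];104 [ 45 113 223];108 [ 47 119 230];112 [ 47 122 236];116 [ 52  82 138];120 [54 51 55];124 [67 63 63];128 [180 173 174];132 [183 174 176];136 [178 171 173];140 [181 172 175];144 [200 203 203];148 [200 203 205];152 [201 204 206];156 [197 200 201];160 [199 200 203];164 [201 204 203];168 [199 200 202];172 [198 200 202];176 [198 201 202];180 [198 200 200];184 [195 198 199];188 [183 184 185];192 [146 141 139];196 [141 132 131];dark [ 515.7 -305.9   51.1   16.8  177.6]
```

Sizes check out: lid 100×80, bath 387×150, stop 78×12.5. The stop sits at bath y≈108 and the step at y≈-2, so the true recess centre is about y=50. I'm moving toward the lid now, going around the base.

```bash
python3 -m crank '[{"wz":-0.0367},{"x":0.4,"y":0.3},{"x":0.4,"y":0.3},{"x":0.4,"y":0.3},{"x":0.4,"y":0.3}]'
python3 -m crank '[{"x":0.4,"y":0.3},{"x":0.4,"y":0.3},{"x":0.4,"y":0.3},{"x":0.4,"y":0.3},{"x":0.4,"y":0.3}]'
python3 -m crank '[{"x":0.4,"y":0.3},{"x":0.1,"y":0.48},{"x":0.1,"y":0.48},{"x":0.1,"y":0.48},{"x":0.1,"y":0.48}]'
python3 -m crank '[{"x":0.1,"y":0.48},{"x":0.1,"y":0.48},{"x":0.1,"y":0.48},{"x":0.1,"y":0.48},{"x":0.1,"y":0.48}]'
python3 -m crank '[{"x":0.1,"y":0.48},{"x":0.1,"y":0.48},{"x":0.1,"y":0.48},{"x":0.1,"y":0.48},{"x":0.1,"y":0.48}]'
```

```text
invalid input at $[0]: expected keys wx, wy, wz, x, y, z, grip
invalid input at $[0]: expected keys wx, wy, wz, x, y, z, grip
invalid input at $[0]: expected keys wx, wy, wz, x, y, z, grip
invalid input at $[0]: expected keys wx, wy, wz, x, y, z, grip
invalid input at $[0]: expected keys wx, wy, wz, x, y, z, grip
```

```bash
python3 -m crank '[{"wx":0,"wy":0,"wz":-0.0367,"x":0,"y":0,"z":0,"grip":0},{"wx":0,"wy":0,"wz":0,"x":0.4,"y":0.3,"z":0,"grip":0},{"wx":0,"wy":0,"wz":0,"x":0.4,"y":0.3,"z":0,"grip":0},{"wx":0,"wy":0,"wz":0,"x":0.4,"y":0.3,"z":0,"grip":0},{"wx":0,"wy":0,"wz":0,"x":0.4,"y":0.3,"z":0,"grip":0}]'
python3 -m crank '[{"wx":0,"wy":0,"wz":0,"x":0.4,"y":0.3,"z":0,"grip":0},{"wx":0,"wy":0,"wz":0,"x":0.4,"y":0.3,"z":0,"grip":0},{"wx":0,"wy":0,"wz":0,"x":0.4,"y":0.3,"z":0,"grip":0},{"wx":0,"wy":0,"wz":0,"x":0.4,"y":0.3,"z":0,"grip":0},{"wx":0,"wy":0,"wz":0,"x":0.4,"y":0.3,"z":0,"grip":0}]'
```

```text
t: 0.82
tool_pos: [0.2691, 0.5468, 0.2266]
orientation: [0.998, -0.055, 0.0, -0.0]
contact_force: [1.6, -0.2, -0.6]
gripper_width: 0.999
t: 1.23
tool_pos: [0.415, 0.4095, 0.2269]
orientation: [0.998, -0.056, 0.0, -0.0]
contact_force: [0.7, 0.1, 0.8]
gripper_width: 0.999
```

```bash
python3 -m crank '[{"wx":0,"wy":0,"wz":0,"x":0.4,"y":0.3,"z":0,"grip":0},{"wx":0,"wy":0,"wz":0,"x":0.1,"y":0.48,"z":0,"grip":0},{"wx":0,"wy":0,"wz":0,"x":0.1,"y":0.48,"z":0,"grip":0},{"wx":0,"wy":0,"wz":0,"x":0.1,"y":0.48,"z":0,"grip":0},{"wx":0,"wy":0,"wz":0,"x":0.1,"y":0.48,"z":0,"grip":0}]'
python3 -m crank '[{"wx":0,"wy":0,"wz":0,"x":0.1,"y":0.48,"z":0,"grip":0},{"wx":0,"wy":0,"wz":0,"x":0.1,"y":0.48,"z":0,"grip":0},{"wx":0,"wy":0,"wz":0,"x":0.1,"y":0.48,"z":0,"grip":0},{"wx":0,"wy":0,"wz":0,"x":0.1,"y":0.48,"z":0,"grip":0},{"wx":0,"wy":0,"wz":0,"x":0.1,"y":0.48,"z":0,"grip":0}]'
python3 -m crank '[{"wx":0,"wy":0,"wz":0,"x":0.1,"y":0.48,"z":0,"grip":0},{"wx":0,"wy":0,"wz":0,"x":0.1,"y":0.48,"z":0,"grip":0},{"wx":0,"wy":0,"wz":0,"x":0.1,"y":0.48,"z":0,"grip":0},{"wx":0,"wy":0,"wz":0,"x":0.1,"y":0.48,"z":0,"grip":0},{"wx":0,"wy":0,"wz":0,"x":0,"y":0,"z":0,"grip":0}]'
```

```text
t: 1.65
tool_pos: [0.4578, 0.2254, 0.2266]
orientation: [0.998, -0.056, 0.0, -0.0]
contact_force: [0.7, 0.2, 1.0]
gripper_width: 1.002
t: 2.07
tool_pos: [0.4759, 0.0303, 0.2271]
orientation: [0.998, -0.055, 0.001, -0.0]
contact_force: [1.6, -0.3, 0.4]
gripper_width: 1.003
t: 2.48
tool_pos: [0.4907, -0.1294, 0.2265]
orientation: [0.998, -0.058, -0.0, 0.001]
contact_force: [-0.2, 0.6, 0.3]
gripper_width: 1.001
```

Run:
```python
from h import *
c=cam("wrist");cv2.imwrite("pics/w1.png",c["image"]); im=c["image"]
c2=cam("top");cv2.imwrite("pics/t3.png",c2["image"])
hsv=cv2.cvtColor(im,cv2.COLOR_BGR2HSV)
for k in big(cv2.inRange(hsv,(105,120,40),(130,255,255)))[:2]: print(cv2.boundingRect(k),rect(c,cv2.convexHull(k),.006))
```

```text
(388, 97, 103, 77) [ 518.6 -305.8  100.5   78.1   84. ]
```

View pics/w1.png

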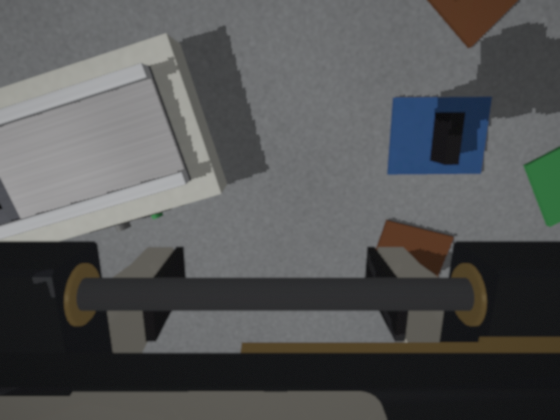

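The wrist view agrees: lid centre (0.518,-0.306), angle 84°, size 100×78. Next I go above it and descend.

```bash
python3 -m crank '[{"wx":0,"wy":0,"wz":0,"x":0.117,"y":0.432,"z":0,"grip":0},{"wx":0,"wy":0,"wz":0,"x":0.117,"y":0.432,"z":0,"grip":0},{"wx":0,"wy":0,"wz":0,"x":0.117,"y":0.432,"z":0,"grip":0},{"wx":0,"wy":0,"wz":0,"x":0.117,"y":0.432,"z":0,"grip":0},{"wx":0,"wy":0,"wz":0,"x":0.117,"y":0.432,"z":0,"grip":0}]'
python3 -m crank '[{"wx":0,"wy":0,"wz":0,"x":0,"y":0,"z":0.45,"grip":0},{"wx":0,"wy":0,"wz":0,"x":0,"y":0,"z":0.45,"grip":0},{"wx":0,"wy":0,"wz":0,"x":0,"y":0,"z":0.45,"grip":0},{"wx":0,"wy":0,"wz":0,"x":0,"y":0,"z":0.4,"grip":0},{"wx":0,"wy":0,"wz":0,"x":0,"y":0,"z":0,"grip":0}]'
python3 - <<'E'
from h import *
o=robot.get_obs();r=R.from_quat(o["orientation"]).as_matrix();print(o["tool_pos"],np.degrees(np.arctan2(r[1],r[0])))
d=np.array([.518,-.3063,.012])-o["tool_pos"];print("units",r.T@d/.08)
c=cam("wrist");cv2.imwrite("pics/w2.png",c["image"])
E
```

```text
t: 3.0
tool_pos: [0.5189, -0.3012, 0.2269]
orientation: [0.999, -0.055, 0.0, -0.0]
contact_force: [1.2, 0.2, -0.4]
gripper_width: 0.999
t: 3.42
tool_pos: [0.5145, -0.2983, 0.0803]
orientation: [0.998, -0.056, -0.005, -0.002]
contact_force: [-0.7, 0.5, -0.3]
gripper_width: 0.997
[ 0.51448135 -0.29833134  0.08025086] [ -6.38222429 -96.3837251  159.21895377]
units [0.06339763 0.09631223 0.85229201]
```

View pics/w2.png

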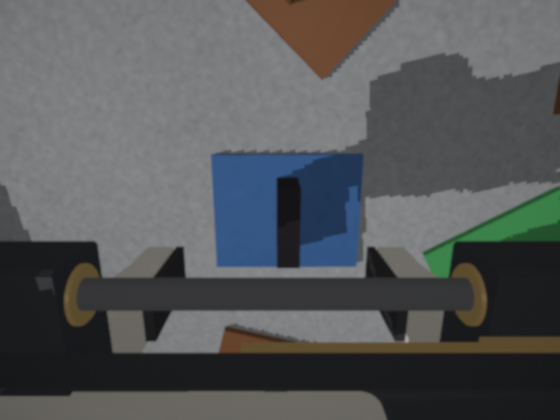

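```bash
python3 -m crank '[{"wx":0,"wy":0,"wz":0,"x":0.0,"y":0.0,"z":0,"grip":0}]'
python3 - <<'E'
from h import *
o=robot.get_obs();r=R.from_quat(o["orientation"]).as_matrix();print(o["tool_pos"],o["orientation"],np.degrees(np.arctan2(r[1],r[0])))
d=np.array([.518,-.3063,.012])-o["tool_pos"];print("units",r.T@d/.08)
E
```

```text
t: 3.55
tool_pos: [0.5193, -0.3005, 0.0878]
orientation: [0.999, -0.055, 0.0, 0.0]
contact_force: [1.0, 1.0, 0.9]
gripper_width: 1.001
[ 0.51926805 -0.3004522   0.08777587] [ 9.98500164e-01 -5.47475178e-02  1.31127191e-04  3.38629695e-04] [ -6.27673636 -96.2767477  -71.97052973]
units [-0.00804696  0.07376536  0.94724506]
```

```bash
python3 -m crank '[{"wx":0,"wy":0,"wz":0,"x":-0.01,"y":0.073,"z":0.25,"grip":0},{"wx":0,"wy":0,"wz":0,"x":0,"y":0,"z":0.25,"grip":0},{"wx":0,"wy":0,"wz":0,"x":0,"y":0,"z":0.2,"grip":0},{"wx":0,"wy":0,"wz":0,"x":0,"y":0,"z":0.15,"grip":0},{"wx":0,"wy":0,"wz":0,"x":0,"y":0,"z":0.08,"grip":0}]'
python3 -m crank '[{"wx":0,"wy":0,"wz":0,"x":0,"y":0,"z":0,"grip":0},{"wx":0,"wy":0,"wz":0,"x":0,"y":0,"z":0,"grip":0},{"wx":0,"wy":0,"wz":0,"x":0,"y":0,"z":0,"grip":0.6},{"wx":0,"wy":0,"wz":0,"x":0,"y":0,"z":0,"grip":0.7},{"wx":0,"wy":0,"wz":0,"x":0,"y":0,"z":0,"grip":0.75}]' 15
python3 - <<'E'
from h import *
c=cam("wrist");cv2.imwrite("pics/w3.png",c["image"])
E
```

```text
t: 3.97
tool_pos: [0.5184, -0.3067, 0.0137]
orientation: [0.998, -0.055, 0.001, 0.0]
contact_force: [0.2, -0.9, 0.8]
gripper_width: 1.003
t: 4.38
tool_pos: [0.5174, -0.3069, 0.0132]
orientation: [0.998, -0.056, 0.001, 0.0]
contact_force: [0.3, -0.9, -0.2]
gripper_width: 0.834
```

View pics/w3.png

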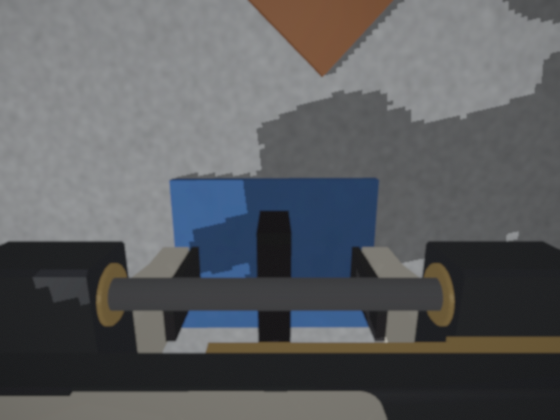

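The grip is centred between the fingers, with the bar at px x≈274. Closing now.

```bash
python3 -m crank '[{"wx":0,"wy":0,"wz":0,"x":0,"y":0,"z":0,"grip":1},{"wx":0,"wy":0,"wz":0,"x":0,"y":0,"z":0,"grip":1},{"wx":0,"wy":0,"wz":0,"x":0,"y":0,"z":0,"grip":1},{"wx":0,"wy":0,"wz":0,"x":0,"y":0,"z":0,"grip":1},{"wx":0,"wy":0,"wz":0,"x":0,"y":0,"z":0,"grip":1}]' 25
python3 -m crank '[{"wx":0,"wy":0,"wz":0,"x":0,"y":0,"z":0,"grip":1},{"wx":0,"wy":0,"wz":0,"x":0,"y":0,"z":0,"grip":1},{"wx":0,"wy":0,"wz":0,"x":0,"y":0,"z":0,"grip":1},{"wx":0,"wy":0,"wz":0,"x":0,"y":0,"z":0,"grip":1},{"wx":0,"wy":0,"wz":0,"x":0,"y":0,"z":0,"grip":1}]'
python3 -m crank '[{"wx":0,"wy":0,"wz":0,"x":0,"y":0,"z":0,"grip":1},{"wx":0,"wy":0,"wz":0,"x":0,"y":0,"z":0,"grip":1},{"wx":0,"wy":0,"wz":0,"x":0,"y":0,"z":0,"grip":1}]'
```

```text
t: 4.85
tool_pos: [0.5167, -0.3068, 0.0121]
orientation: [0.998, -0.056, -0.0, -0.0]
contact_force: [0.1, -0.4, 0.3]
gripper_width: 0.411
t: 5.27
tool_pos: [0.5167, -0.3067, 0.0121]
orientation: [0.998, -0.056, -0.0, -0.0]
contact_force: [0.1, -0.2, -0.7]
gripper_width: 0.157
t: 5.52
tool_pos: [0.5167, -0.3067, 0.0121]
orientation: [0.998, -0.056, -0.0, -0.0]
contact_force: [-0.4, -0.2, -0.3]
gripper_width: 0.156
```

```bash
python3 -m crank '[{"wx":0,"wy":0,"wz":0,"x":0,"y":0,"z":-0.15,"grip":1},{"wx":0,"wy":0,"wz":0,"x":0,"y":0,"z":-0.35,"grip":1},{"wx":0,"wy":0,"wz":0,"x":0,"y":0,"z":-0.4,"grip":1},{"wx":0,"wy":0,"wz":0,"x":0,"y":0,"z":-0.4,"grip":1},{"wx":0,"wy":0,"wz":0,"x":0,"y":0,"z":-0.2,"grip":1}]'
python3 -m crank '[{"wx":0,"wy":0,"wz":-0.03,"x":0,"y":0,"z":0,"grip":1},{"wx":0,"wy":0,"wz":-0.03,"x":0,"y":0,"z":0,"grip":1},{"wx":0,"wy":0,"wz":-0.03,"x":0,"y":0,"z":0,"grip":1},{"wx":0,"wy":0,"wz":0,"x":0,"y":0,"z":0,"grip":1},{"wx":0,"wy":0,"wz":0,"x":0,"y":0,"z":0,"grip":1}]'
python3 - <<'E'
from h import *
o=robot.get_obs();r=R.from_quat(o["orientation"]).as_matrix();print(o["tool_pos"],o["gripper_width"],np.degrees(np.arctan2(r[1],r[0])))
d=np.array([.5476,.0429,.13])-o["tool_pos"];print("units",r.T@d/.08)
c=cam("wrist");cv2.imwrite("pics/w4.png",c["image"])
hsv=cv2.cvtColor(c["image"],cv2.COLOR_BGR2HSV)
k=big(cv2.inRange(hsv,(105,120,40),(130,255,255)))[0]; print(cv2.boundingRect(k),rect(c,cv2.convexHull(k),o["tool_pos"][2]-.006))
E
```

```text
t: 5.93
tool_pos: [0.518, -0.3073, 0.136]
orientation: [0.998, -0.055, 0.002, 0.001]
contact_force: [1.3, 0.2, -1.7]
gripper_width: 0.156
t: 6.35
tool_pos: [0.5164, -0.3066, 0.1319]
orientation: [0.996, 0.084, -0.0, -0.0]
contact_force: [0.6, -0.5, -2.2]
gripper_width: 0.157
[ 0.51642371 -0.30661427  0.13187529] 0.15732341438038736 [  9.64199453 -80.35801678 155.25849191]
units [ 1.11596882 -4.2419302   0.02440084]
(171, 178, 209, 69) [ 540.8 -301.8   99.1   34.3   99.7]
```

View pics/w4.png

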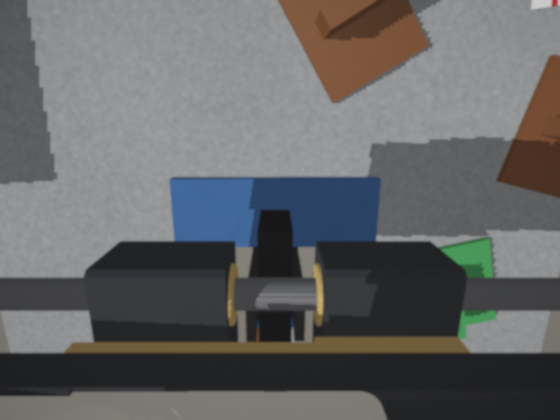

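The lid is held flat at px (171–380, 178–247), and its angle of 99.7° matches the bath. I'm carrying it toward the loading end.

```bash
python3 -m crank '[{"wx":0,"wy":0,"wz":0,"x":0.05,"y":-0.2,"z":0,"grip":1},{"wx":0,"wy":0,"wz":0,"x":0.12,"y":-0.46,"z":0,"grip":1},{"wx":0,"wy":0,"wz":0,"x":0.12,"y":-0.46,"z":0,"grip":1},{"wx":0,"wy":0,"wz":0,"x":0.12,"y":-0.46,"z":0,"grip":1},{"wx":0,"wy":0,"wz":0,"x":0.12,"y":-0.46,"z":0,"grip":1}]'
python3 -m crank '[{"wx":0,"wy":0,"wz":0,"x":0.12,"y":-0.46,"z":0,"grip":1},{"wx":0,"wy":0,"wz":0,"x":0.12,"y":-0.46,"z":0,"grip":1},{"wx":0,"wy":0,"wz":0,"x":0.12,"y":-0.46,"z":0,"grip":1},{"wx":0,"wy":0,"wz":0,"x":0.12,"y":-0.46,"z":0,"grip":1},{"wx":0,"wy":0,"wz":0,"x":0.07,"y":-0.35,"z":0,"grip":1}]'
python3 -m crank '[{"wx":0,"wy":0,"wz":0,"x":0,"y":0,"z":0,"grip":1},{"wx":0,"wy":0,"wz":0,"x":0,"y":0,"z":0,"grip":1}]'
python3 - <<'E'
from h import *
o=robot.get_obs();r=R.from_quat(o["orientation"]).as_matrix();print(o["tool_pos"],o["gripper_width"],np.degrees(np.arctan2(r[1],r[0])))
d=np.array([.5461,.0426,.08])-o["tool_pos"];print("units",r.T@d/.08)
c=cam("wrist");cv2.imwrite("pics/w5.png",c["image"])
c=cam("side");cv2.imwrite("pics/s5.png",cv2.resize(c["image"][140:290,140:340],None,fx=4,fy=4))
E
```

```text
t: 6.82
tool_pos: [0.5304, -0.1373, 0.132]
orientation: [0.996, 0.084, -0.0, 0.0]
contact_force: [0.6, 1.0, -2.5]
gripper_width: 0.16
t: 7.23
tool_pos: [0.5445, 0.0442, 0.1322]
orientation: [0.996, 0.085, 0.0, -0.0]
contact_force: [1.1, -0.3, -1.6]
gripper_width: 0.16
t: 7.4
tool_pos: [0.5442, 0.043, 0.132]
orientation: [0.996, 0.086, -0.0, 0.0]
contact_force: [-0.1, -0.6, -1.7]
gripper_width: 0.161
[0.54415581 0.04302643 0.13196101] 0.1613548573181742 [   9.84923021  -80.15076807 -157.53418197]
units [0.02327056 0.00935558 0.64950491]
```

View pics/w5.png

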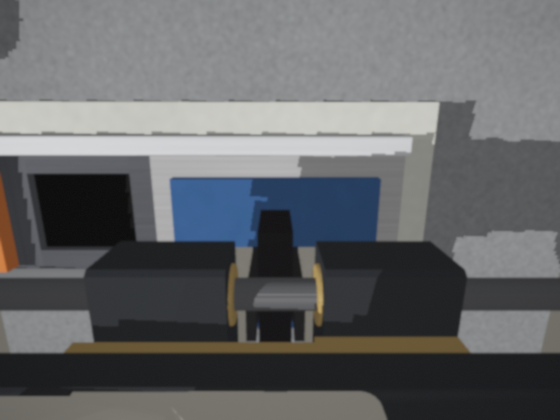

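View pics/s5.png

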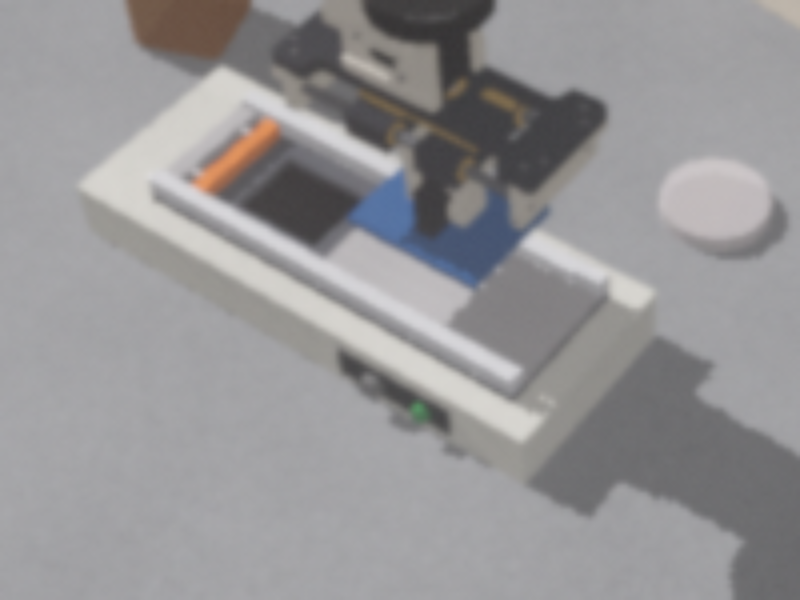

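Run:
```python
from h import *
o=robot.get_obs();c=cam("wrist");im=c["image"].astype(int)
r=R.from_quat(o["orientation"]).as_matrix()
for u in (200,340):
    print(u,[(v,tuple(im[v,u])) for v in list(range(134,140))+list(range(151,160))+list(range(175,181))])
def loc(u,v,z): return np.round((cast(c,[u,v],z)-o["tool_pos"])@r*1000,1)[0][:2]
for u in (200,340): print(u,"rail outer",loc(u,136.5,.068),"rail inner top",loc(u,154.5,.068),"lid edge",loc(u,177.5,o["tool_pos"][2]-.006))
print("step",loc(152,200,.058),"deck end",loc(401,200,.058),"lid ends",loc(171.5,200,o["tool_pos"][2]-.006),loc(380,200,o["tool_pos"][2]-.006))
```

```text
200 [(134, (np.int64(144), np.int64(145), np.int64(144))), (135, (np.int64(162), np.int64(161), np.int64(160))), (136, (np.int64(188), np.int64(186), np.int64(185))), (137, (np.int64(202), np.int64(200), np.int64(199))), (138, (np.int64(207), np.int64(205), np.int64(204))), (139, (np.int64(209), np.int64(207), np.int64(206))), (151, (np.int64(212), np.int64(210), np.int64(208))), (152, (np.int64(210), np.int64(208), np.int64(207))), (153, (np.int64(202), np.int64(201), np.int64(199))), (154, (np.int64(189), np.int64(188), np.int64(187))), (155, (np.int64(180), np.int64(179), np.int64(179))), (156, (np.int64(179), np.int64(178), np.int64(179))), (157, (np.int64(179), np.int64(178), np.int64(179))), (158, (np.int64(177), np.int64(177), np.int64(178))), (159, (np.int64(175), np.int64(174), np.int64(176))), (175, (np.int64(170), np.int64(169), np.int64(169))), (176, (np.int64(158), np.int64(154), np.int64(152))), (177, (np.int64(131), np.int64(121), np.int64(116))), (178, (np.int64(115), np.int64(88), np.int64(73))), (179, (np.int64(128), np.int64(85), np.int64(55))), (180, (np.int64(141
[... 689 characters left out ...]
7, (np.int64(127), np.int64(126), np.int64(127))), (158, (np.int64(117), np.int64(116), np.int64(117))), (159, (np.int64(115), np.int64(114), np.int64(115))), (175, (np.int64(112), np.int64(110), np.int64(110))), (176, (np.int64(107), np.int64(101), np.int64(98))), (177, (np.int64(98), np.int64(82), np.int64(74))), (178, (np.int64(92), np.int64(66), np.int64(50))), (179, (np.int64(93), np.int64(61), np.int64(40))), (180, (np.int64(95), np.int64(61), np.int64(39)))]
200 rail outer [ 57.7 -46.9] rail inner top [ 46.6 -47.6] lid edge [ 42.2 -36. ]
340 rail outer [57.7 39.8] rail inner top [46.6 40.4] lid edge [42.3 30.2]
step [ 14.7 -84. ] deck end [14.8 85.3] lid ends [ 31.3 -50.3] [31.3 50. ]
```

Channel centre is +4.15 mm in tool x and lid centre is +2.25 mm, so I need +1.9 mm. That matches the world estimate of 1.86 mm. The lid is parallel to the rails. Now lowering.

```bash
python3 -m crank '[{"wx":0,"wy":0,"wz":0,"x":0.0235,"y":0,"z":0.1,"grip":1},{"wx":0,"wy":0,"wz":0,"x":0,"y":0,"z":0.2,"grip":1},{"wx":0,"wy":0,"wz":0,"x":0,"y":0,"z":0.2,"grip":1},{"wx":0,"wy":0,"wz":0,"x":0,"y":0,"z":0,"grip":1},{"wx":0,"wy":0,"wz":0,"x":0,"y":0,"z":0,"grip":1}]'
python3 - <<'E'
from h import *
o=robot.get_obs();c=cam("wrist");cv2.imwrite("pics/w6.png",c["image"]); r=R.from_quat(o["orientation"]).as_matrix()
print(o["tool_pos"],o["contact_force"])
im=c["image"].astype(int)
for u in (200,340): print(u,[(v,int(im[v,u,1])) for v in range(130,182,1)])
E
```

```text
t: 7.97
tool_pos: [0.5455, 0.0406, 0.0913]
orientation: [0.996, 0.085, -0.001, 0.0]
contact_force: [0.4, 0.0, -1.2]
gripper_width: 0.155
[0.54547053 0.04055823 0.09125353] [ 0.41928046  0.01771381 -1.15217083]
200 [(130, 191), (131, 192), (132, 192), (133, 192), (134, 192), (135, 191), (136, 183), (137, 163), (138, 135), (139, 111), (140, 101), (141, 109), (142, 130), (143, 159), (144, 181), (145, 191), (146, 195), (147, 197), (148, 198), (149, 199), (150, 199), (151, 200), (152, 200), (153, 199), (154, 198), (155, 197), (156, 197), (157, 197), (158, 198), (159, 198), (160, 199), (161, 200), (162, 201), (163, 200), (164, 197), (165, 188), (166, 177), (167, 171), (168, 169), (169, 169), (170, 167), (171, 165), (172, 163), (173, 164), (174, 165), (175, 162), (176, 146), (177, 113), (178, 82), (179, 80), (180, 88), (181, 91)]
340 [(130, 195), (131, 195), (132, 195), (133, 194), (134, 194), (135, 193), (136, 185), (137, 164), (138, 137), (139, 113), (140, 103), (141, 112), (142, 135), (143, 164), (144, 184), (145, 192), (146, 194), (147, 196), (148, 197), (149, 197), (150, 197), (151, 197), (152, 197), (153, 197), (154, 196), (155, 195), (156, 195), (157, 195), (158, 196), (159, 197), (160, 198), (161, 199), (162, 199), (163, 192), (164, 170), (165, 140), (166, 119), (167, 110), (168, 107), (169, 106), (170, 106), (171, 106), (172, 106), (173, 107), (174, 108), (175, 105), (176, 96), (177, 78), (178, 61), (179, 56), (180, 57), (181, 57)]
```

Run:
```python
from h import *
o=robot.get_obs();c=cam("wrist");r=R.from_quat(o["orientation"]).as_matrix()
def loc(u,v,z): return np.round((cast(c,[u,v],z)-o["tool_pos"])@r*1000,1)[0][:2]
a=loc(270,142.8,.068);b=loc(270,164.8,.068);l=loc(270,177,o["tool_pos"][2]-.006)
print(o["tool_pos"],a,b,l,"chan c",(a[0]+b[0])/2-48,"lid c",l[0]-40)
```

```text
[0.54619484 0.04096473 0.09215708] [57.  -3.1] [45.7 -3.1] [42.5 -2.9] chan c 3.3500000000000014 lid c 2.5
```

```bash
python3 -m crank '[{"wx":0,"wy":0,"wz":0,"x":0.009,"y":0,"z":0.07,"grip":1},{"wx":0,"wy":0,"wz":0,"x":0,"y":0,"z":0.07,"grip":1},{"wx":0,"wy":0,"wz":0,"x":0,"y":0,"z":0.06,"grip":1},{"wx":0,"wy":0,"wz":0,"x":0,"y":0,"z":0,"grip":1},{"wx":0,"wy":0,"wz":0,"x":0,"y":0,"z":0,"grip":1}]'
python3 - <<'E'
from h import *
o=robot.get_obs();c=cam("wrist");cv2.imwrite("pics/w7.png",c["image"])
print(o["tool_pos"],o["contact_force"])
E
```

```text
t: 8.48
tool_pos: [0.5465, 0.0418, 0.0758]
orientation: [0.996, 0.086, -0.0, 0.0]
contact_force: [0.2, -0.9, -2.0]
gripper_width: 0.156
[0.54649196 0.04179156 0.07579151] [ 0.24161352 -0.94523668 -1.95424734]
```

View pics/w7.png

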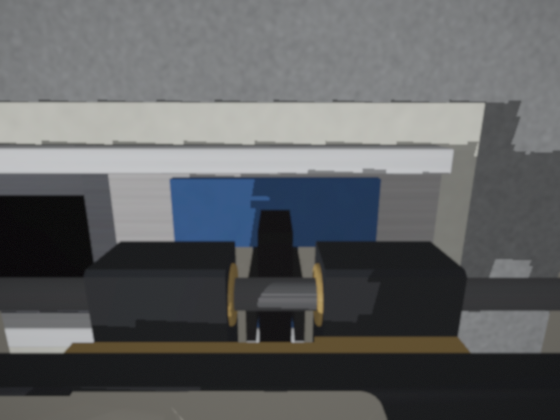

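The lid is between the rails at rows 172–178 with a small gap and no contact force. Lowering to touch.

```bash
python3 -m crank '[{"wx":0,"wy":0,"wz":0,"x":0,"y":0,"z":0.03,"grip":1},{"wx":0,"wy":0,"wz":0,"x":0,"y":0,"z":0.025,"grip":1},{"wx":0,"wy":0,"wz":0,"x":0,"y":0,"z":0,"grip":1},{"wx":0,"wy":0,"wz":0,"x":0,"y":0,"z":0,"grip":1}]'
python3 -m crank '[{"wx":0,"wy":0,"wz":0,"x":0,"y":0,"z":0.012,"grip":1},{"wx":0,"wy":0,"wz":0,"x":0,"y":0,"z":0,"grip":1},{"wx":0,"wy":0,"wz":0,"x":0,"y":0,"z":0,"grip":1}]'
```

```text
t: 8.87
tool_pos: [0.5467, 0.0419, 0.0717]
orientation: [0.996, 0.086, -0.0, 0.0]
contact_force: [-0.1, -0.5, -1.3]
gripper_width: 0.159
t: 9.12
tool_pos: [0.5468, 0.0419, 0.0708]
orientation: [0.996, 0.086, 0.0, 0.0]
contact_force: [0.4, -0.3, -1.5]
gripper_width: 0.159
```

```bash
python3 -m crank '[{"wx":0,"wy":0,"wz":0,"x":0,"y":0,"z":0.01,"grip":1},{"wx":0,"wy":0,"wz":0,"x":0,"y":0,"z":0,"grip":1},{"wx":0,"wy":0,"wz":0,"x":0,"y":0,"z":0,"grip":1}]'
python3 -m crank '[{"wx":0,"wy":0,"wz":0,"x":0,"y":0,"z":0.008,"grip":1},{"wx":0,"wy":0,"wz":0,"x":0,"y":0,"z":0,"grip":1},{"wx":0,"wy":0,"wz":0,"x":0,"y":0,"z":0,"grip":1}]'
```

```text
t: 9.37
tool_pos: [0.547, 0.0419, 0.0701]
orientation: [0.996, 0.086, 0.0, -0.0]
contact_force: [0.5, 0.0, -2.2]
gripper_width: 0.157
t: 9.62
tool_pos: [0.547, 0.0419, 0.0701]
orientation: [0.996, 0.086, 0.0, -0.0]
contact_force: [-2.2, 1.5, 5.4]
gripper_width: 0.158
```

Contact is felt at exactly the expected height: z 0.0701, +7 N. I'll loosen the fingers to a cage about 22 mm wide and let the lid rest.

```bash
python3 -m crank '[{"wx":0,"wy":0,"wz":0,"x":0,"y":0,"z":-0.008,"grip":1},{"wx":0,"wy":0,"wz":0,"x":0,"y":0,"z":0,"grip":0.75},{"wx":0,"wy":0,"wz":0,"x":0,"y":0,"z":0,"grip":0.75},{"wx":0,"wy":0,"wz":0,"x":0,"y":0,"z":0,"grip":0.75},{"wx":0,"wy":0,"wz":0,"x":0,"y":0,"z":0,"grip":0.75}]'
python3 -m crank '[{"wx":0,"wy":0,"wz":0,"x":0,"y":0,"z":-0.02,"grip":0.75},{"wx":0,"wy":0,"wz":0,"x":0,"y":0,"z":0,"grip":0.75},{"wx":0,"wy":0,"wz":0,"x":0,"y":0,"z":0,"grip":0.75},{"wx":0,"wy":0,"wz":0,"x":0,"y":0,"z":0,"grip":0.75},{"wx":0,"wy":0,"wz":0,"x":0,"y":0,"z":0,"grip":0.75}]'
python3 -m crank '[{"wx":0,"wy":0,"wz":0,"x":0,"y":0,"z":0,"grip":0.75},{"wx":0,"wy":0,"wz":0,"x":0,"y":0,"z":0,"grip":0.75},{"wx":0,"wy":0,"wz":0,"x":0,"y":0,"z":0,"grip":0.75},{"wx":0,"wy":0,"wz":0,"x":0,"y":0,"z":0,"grip":0.75},{"wx":0,"wy":0,"wz":0,"x":0,"y":0,"z":0,"grip":0.75}]'
python3 - <<'E'
from h import *
o=robot.get_obs();c=cam("wrist");cv2.imwrite("pics/w8.png",c["image"])
c=cam("side");cv2.imwrite("pics/s8.png",cv2.resize(c["image"][140:290,140:340],None,fx=4,fy=4,interpolation=cv2.INTER_CUBIC))
print(o["tool_pos"],o["contact_force"])
E
```

```text
t: 10.03
tool_pos: [0.5468, 0.0418, 0.07]
orientation: [0.996, 0.085, -0.0, 0.0]
contact_force: [-0.5, 0.0, -0.2]
gripper_width: 0.248
t: 10.45
tool_pos: [0.5468, 0.0419, 0.0716]
orientation: [0.996, 0.086, -0.0, 0.0]
contact_force: [-0.2, 0.2, -0.4]
gripper_width: 0.254
t: 10.87
tool_pos: [0.5468, 0.0419, 0.0716]
orientation: [0.996, 0.086, 0.0, 0.0]
contact_force: [-0.5, 0.2, 0.1]
gripper_width: 0.25
[0.54678429 0.04187835 0.07160293] [-0.47227562  0.24218861  0.07606262]
```

View pics/w8.png

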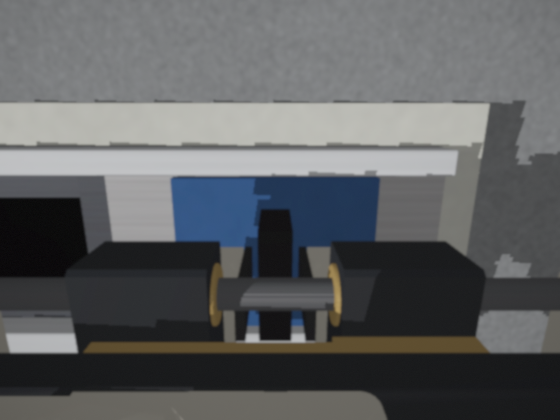

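View pics/s8.png

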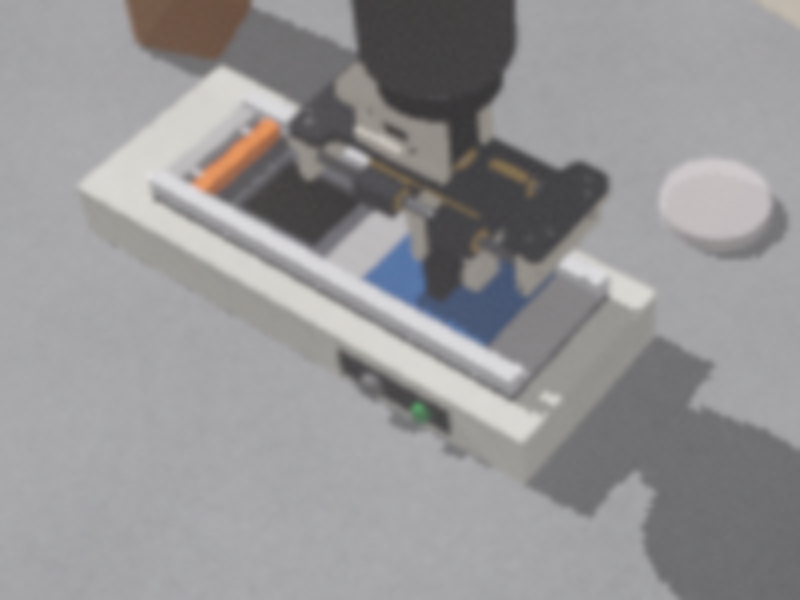

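The lid is lying free and flat on the deck, between the rails, with fingers clear on both sides of the grip (px 243–310). Sliding begins at about 48 mm/s.

```bash
python3 -m crank '[{"wx":0,"wy":0,"wz":0,"x":0,"y":-0.02,"z":0,"grip":0.75},{"wx":0,"wy":0,"wz":0,"x":0,"y":-0.02,"z":0,"grip":0.75},{"wx":0,"wy":0,"wz":0,"x":0,"y":-0.03,"z":0,"grip":0.75},{"wx":0,"wy":0,"wz":0,"x":0,"y":-0.04,"z":0,"grip":0.75},{"wx":0,"wy":0,"wz":0,"x":0,"y":-0.05,"z":0,"grip":0.75}]'
python3 -m crank '[{"wx":0,"wy":0,"wz":0,"x":0,"y":-0.05,"z":0,"grip":0.75},{"wx":0,"wy":0,"wz":0,"x":0,"y":-0.05,"z":0,"grip":0.75},{"wx":0,"wy":0,"wz":0,"x":0,"y":-0.05,"z":0,"grip":0.75},{"wx":0,"wy":0,"wz":0,"x":0,"y":-0.05,"z":0,"grip":0.75},{"wx":0,"wy":0,"wz":0,"x":0,"y":-0.05,"z":0,"grip":0.75}]'
python3 -m crank '[{"wx":0,"wy":0,"wz":0,"x":0,"y":-0.05,"z":0,"grip":0.75},{"wx":0,"wy":0,"wz":0,"x":0,"y":-0.05,"z":0,"grip":0.75},{"wx":0,"wy":0,"wz":0,"x":0,"y":-0.05,"z":0,"grip":0.75},{"wx":0,"wy":0,"wz":0,"x":0,"y":-0.05,"z":0,"grip":0.75},{"wx":0,"wy":0,"wz":0,"x":0,"y":-0.05,"z":0,"grip":0.75}]'
python3 - <<'E'
from h import *
o=robot.get_obs();c=cam("wrist");cv2.imwrite("pics/w9.png",c["image"])
E
```

```text
t: 11.38
tool_pos: [0.5445, 0.0546, 0.0716]
orientation: [0.996, 0.085, -0.0, 0.0]
contact_force: [1.3, -2.6, 0.2]
gripper_width: 0.251
t: 11.8
tool_pos: [0.5411, 0.0747, 0.0716]
orientation: [0.996, 0.086, -0.0, 0.0]
contact_force: [-0.2, -1.5, -0.0]
gripper_width: 0.25
t: 12.22
tool_pos: [0.5377, 0.0942, 0.0716]
orientation: [0.996, 0.086, -0.0, 0.0]
contact_force: [0.2, -1.4, -0.7]
gripper_width: 0.251
```

View pics/w9.png

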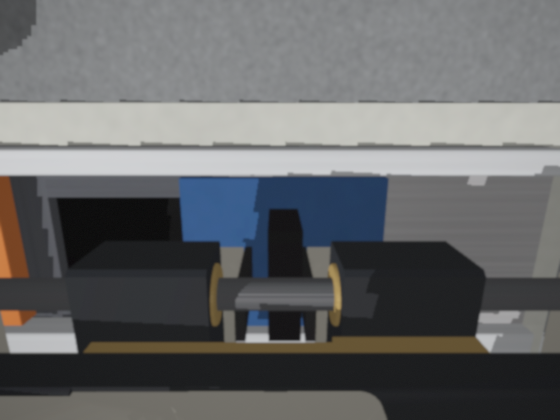

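It slides smoothly with about 1.5 N of push. The lid trails the tool by 4 mm because the finger rests on the grip, and the orange stop is visible at px x≈10. Continuing.

```bash
python3 -m crank '[{"wx":0,"wy":0,"wz":0,"x":0,"y":-0.05,"z":0,"grip":0.75},{"wx":0,"wy":0,"wz":0,"x":0,"y":-0.05,"z":0,"grip":0.75},{"wx":0,"wy":0,"wz":0,"x":0,"y":-0.05,"z":0,"grip":0.75},{"wx":0,"wy":0,"wz":0,"x":0,"y":-0.05,"z":0,"grip":0.75},{"wx":0,"wy":0,"wz":0,"x":0,"y":-0.05,"z":0,"grip":0.75}]'
python3 -m crank '[{"wx":0,"wy":0,"wz":0,"x":0,"y":-0.04,"z":0,"grip":0.75},{"wx":0,"wy":0,"wz":0,"x":0,"y":-0.04,"z":0,"grip":0.75},{"wx":0,"wy":0,"wz":0,"x":0,"y":-0.04,"z":0,"grip":0.75},{"wx":0,"wy":0,"wz":0,"x":0,"y":-0.04,"z":0,"grip":0.75},{"wx":0,"wy":0,"wz":0,"x":0,"y":-0.04,"z":0,"grip":0.75}]'
python3 -m crank '[{"wx":0,"wy":0,"wz":0,"x":0,"y":-0.04,"z":0,"grip":0.75},{"wx":0,"wy":0,"wz":0,"x":0,"y":-0.04,"z":0,"grip":0.75},{"wx":0,"wy":0,"wz":0,"x":0,"y":-0.04,"z":0,"grip":0.75},{"wx":0,"wy":0,"wz":0,"x":0,"y":-0.04,"z":0,"grip":0.75},{"wx":0,"wy":0,"wz":0,"x":0,"y":-0.04,"z":0,"grip":0.75}]'
python3 - <<'E'
from h import *
o=robot.get_obs();c=cam("wrist");cv2.imwrite("pics/w10.png",c["image"]);r=R.from_quat(o["orientation"]).as_matrix()
print(o["tool_pos"],(o["tool_pos"]-[.54678,.04188,.0716])@r*1000)
c=cam("side");cv2.imwrite("pics/s10.png",cv2.resize(c["image"][140:290,140:340],None,fx=4,fy=4,interpolation=cv2.INTER_CUBIC))
E
```

```text
t: 12.68
tool_pos: [0.5343, 0.1139, 0.0716]
orientation: [0.996, 0.086, 0.0, 0.0]
contact_force: [-0.4, -1.7, 0.0]
gripper_width: 0.251
t: 13.1
tool_pos: [0.5316, 0.1298, 0.0716]
orientation: [0.996, 0.085, 0.0, -0.0]
contact_force: [0.3, 0.2, -0.7]
gripper_width: 0.249
t: 13.52
tool_pos: [0.5288, 0.1455, 0.0715]
orientation: [0.996, 0.086, -0.0, 0.0]
contact_force: [-0.0, -0.5, 0.1]
gripper_width: 0.251
[0.52877347 0.1454616  0.07147914] [-9.17853467e-02 -1.05135032e+02  1.17939358e-01]
```

View pics/w10.png

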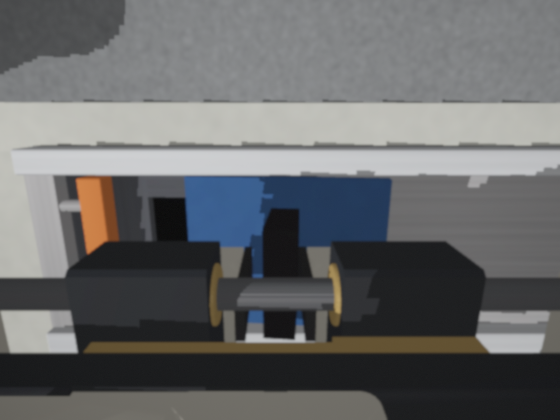

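View pics/s10.png

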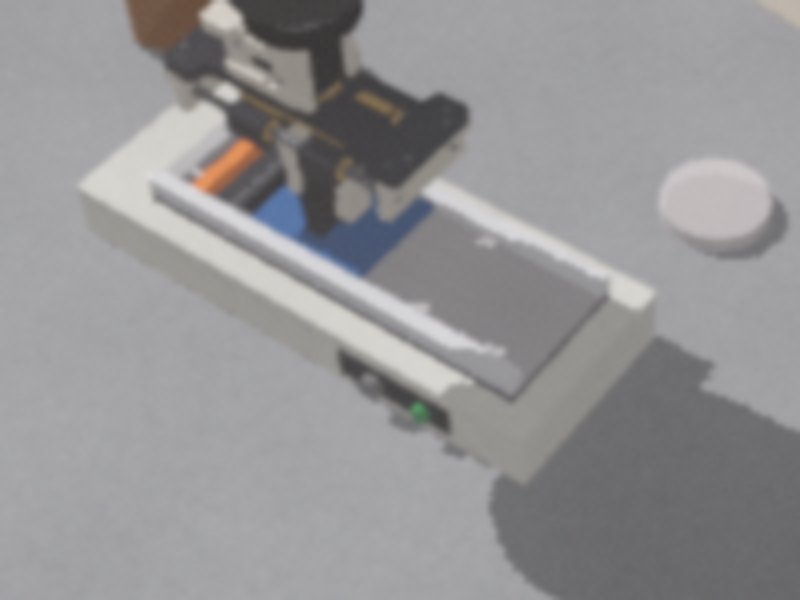

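The lid is tipping into the recess as expected, with its centre at about bath y +15 and roughly 35 mm to go. Slowing down.

```bash
python3 -m crank '[{"wx":0,"wy":0,"wz":0,"x":0,"y":-0.03,"z":0,"grip":0.75},{"wx":0,"wy":0,"wz":0,"x":0,"y":-0.03,"z":0,"grip":0.75},{"wx":0,"wy":0,"wz":0,"x":0,"y":-0.03,"z":0,"grip":0.75},{"wx":0,"wy":0,"wz":0,"x":0,"y":-0.03,"z":0,"grip":0.75},{"wx":0,"wy":0,"wz":0,"x":0,"y":-0.03,"z":0,"grip":0.75}]'
python3 -m crank '[{"wx":0,"wy":0,"wz":0,"x":0,"y":-0.03,"z":0,"grip":0.75},{"wx":0,"wy":0,"wz":0,"x":0,"y":-0.03,"z":0,"grip":0.75},{"wx":0,"wy":0,"wz":0,"x":0,"y":-0.03,"z":0,"grip":0.75},{"wx":0,"wy":0,"wz":0,"x":0,"y":-0.03,"z":0,"grip":0.75},{"wx":0,"wy":0,"wz":0,"x":0,"y":-0.03,"z":0,"grip":0.75}]'
python3 -m crank '[{"wx":0,"wy":0,"wz":0,"x":0,"y":-0.015,"z":0,"grip":0.75},{"wx":0,"wy":0,"wz":0,"x":0,"y":-0.01,"z":0,"grip":0.75},{"wx":0,"wy":0,"wz":0,"x":0,"y":-0.01,"z":0,"grip":0.75},{"wx":0,"wy":0,"wz":0,"x":0,"y":-0.01,"z":0,"grip":0.75},{"wx":0,"wy":0,"wz":0,"x":0,"y":-0.01,"z":0,"grip":0.75}]'
python3 - <<'E'
from h import *
o=robot.get_obs();c=cam("wrist");cv2.imwrite("pics/w11.png",c["image"]);r=R.from_quat(o["orientation"]).as_matrix()
print(o["tool_pos"],(o["tool_pos"]-[.54678,.04188,.0716])@r*1000)
E
```

```text
t: 14.03
tool_pos: [0.5268, 0.1571, 0.0716]
orientation: [0.996, 0.085, -0.0, 0.0]
contact_force: [-0.4, -0.8, -1.0]
gripper_width: 0.247
t: 14.45
tool_pos: [0.5248, 0.169, 0.0716]
orientation: [0.996, 0.086, -0.0, 0.0]
contact_force: [0.8, -0.5, -1.4]
gripper_width: 0.251
t: 14.87
tool_pos: [0.5241, 0.1731, 0.0716]
orientation: [0.996, 0.085, -0.0, 0.0]
contact_force: [0.2, -0.3, 0.1]
gripper_width: 0.255
[0.52405931 0.17313177 0.07160587] [-2.86992101e-02 -1.33203818e+02 -9.36956753e-03]
```

View pics/w11.png

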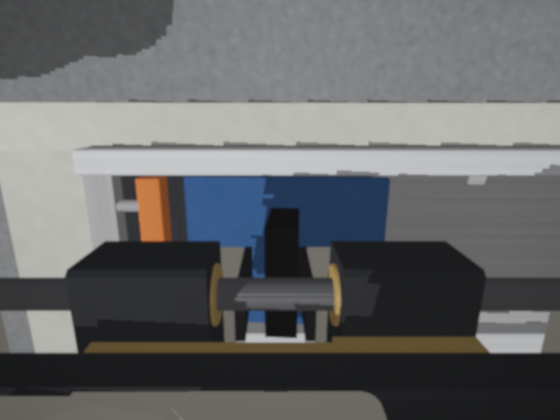

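The gap between lid and stop is about 17 px (~8 mm). I'll creep from here at about 0.8 mm per row and watch the force.

```bash
python3 -m crank '[{"wx":0,"wy":0,"wz":0,"x":0,"y":-0.01,"z":0,"grip":0.75},{"wx":0,"wy":0,"wz":0,"x":0,"y":-0.01,"z":0,"grip":0.75},{"wx":0,"wy":0,"wz":0,"x":0,"y":-0.01,"z":0,"grip":0.75},{"wx":0,"wy":0,"wz":0,"x":0,"y":-0.01,"z":0,"grip":0.75},{"wx":0,"wy":0,"wz":0,"x":0,"y":0,"z":0,"grip":0.75}]'
python3 - <<'E'
from h import *
o=robot.get_obs();c=cam("wrist");cv2.imwrite("pics/w12.png",c["image"]);r=R.from_quat(o["orientation"]).as_matrix()
print(o["tool_pos"],(o["tool_pos"]-[.54678,.04188,.0716])@r*1000)
E
```

```text
t: 15.33
tool_pos: [0.5235, 0.1764, 0.0716]
orientation: [0.996, 0.086, 0.0, -0.0]
contact_force: [0.2, -0.4, -0.2]
gripper_width: 0.252
[0.52352304 0.17640992 0.07160526] [ 2.48062758e-02 -1.36525398e+02 -2.91789862e-03]
```

View pics/w12.png

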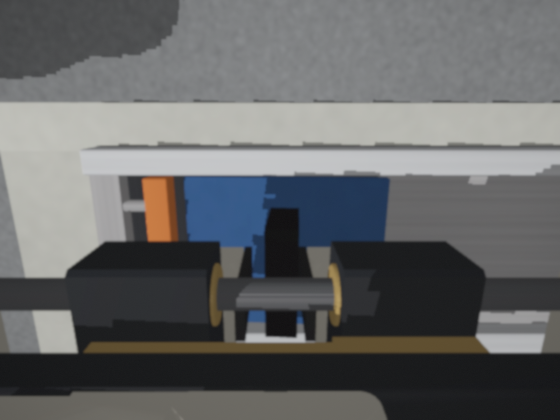

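```bash
python3 -m crank '[{"wx":0,"wy":0,"wz":0,"x":0,"y":-0.01,"z":0,"grip":0.75},{"wx":0,"wy":0,"wz":0,"x":0,"y":-0.01,"z":0,"grip":0.75},{"wx":0,"wy":0,"wz":0,"x":0,"y":0,"z":0,"grip":0.75},{"wx":0,"wy":0,"wz":0,"x":0,"y":0,"z":0,"grip":0.75}]'
python3 - <<'E'
from h import *
o=robot.get_obs();c=cam("wrist");cv2.imwrite("pics/w13.png",c["image"]);r=R.from_quat(o["orientation"]).as_matrix()
print(o["tool_pos"],(o["tool_pos"]-[.54678,.04188,.0716])@r*1000)
E
python3 -m crank '[{"wx":0,"wy":0,"wz":0,"x":0,"y":-0.01,"z":0,"grip":0.75},{"wx":0,"wy":0,"wz":0,"x":0,"y":0,"z":0,"grip":0.75}]'
python3 - <<'E'
from h import *
o=robot.get_obs();c=cam("wrist");cv2.imwrite("pics/w14.png",c["image"])
E
```

```text
t: 15.72
tool_pos: [0.5233, 0.1779, 0.0716]
orientation: [0.996, 0.086, 0.0, -0.0]
contact_force: [-0.1, 0.2, -0.6]
gripper_width: 0.25
[0.52326466 0.17794776 0.07161305] [ 2.88010341e-02 -1.38084773e+02 -1.87804403e-03]
t: 15.93
tool_pos: [0.5231, 0.1787, 0.0716]
orientation: [0.996, 0.086, -0.0, 0.0]
contact_force: [-0.3, -1.0, -0.4]
gripper_width: 0.252
```

View pics/w13.png

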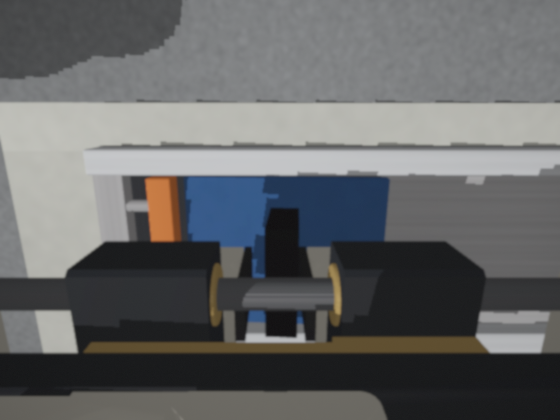

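View pics/w14.png

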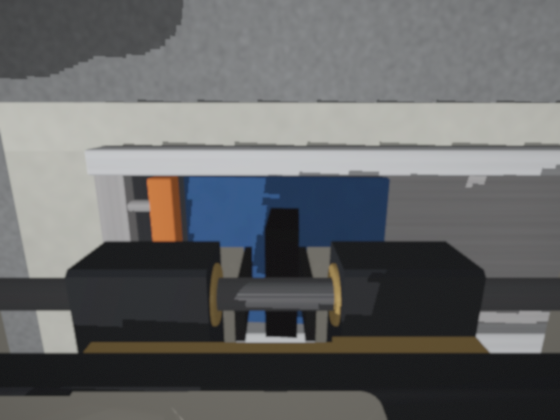

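```bash
python3 -m crank '[{"wx":0,"wy":0,"wz":0,"x":0,"y":-0.01,"z":0,"grip":0.75},{"wx":0,"wy":0,"wz":0,"x":0,"y":0,"z":0,"grip":0.75},{"wx":0,"wy":0,"wz":0,"x":0,"y":0,"z":0,"grip":0.75}]'
python3 -m crank '[{"wx":0,"wy":0,"wz":0,"x":0,"y":-0.01,"z":0,"grip":0.75},{"wx":0,"wy":0,"wz":0,"x":0,"y":0,"z":0,"grip":0.75},{"wx":0,"wy":0,"wz":0,"x":0,"y":0,"z":0,"grip":0.75}]'
python3 - <<'E'
from h import *
o=robot.get_obs();c=cam("wrist");cv2.imwrite("pics/w15.png",c["image"])
c=cam("side");cv2.imwrite("pics/s15.png",cv2.resize(c["image"][140:290,140:340],None,fx=4,fy=4,interpolation=cv2.INTER_CUBIC))
E
```

```text
t: 16.23
tool_pos: [0.5229, 0.1795, 0.0716]
orientation: [0.996, 0.086, -0.0, -0.0]
contact_force: [0.1, 0.0, 0.7]
gripper_width: 0.251
t: 16.48
tool_pos: [0.5228, 0.1803, 0.0716]
orientation: [0.996, 0.086, -0.0, -0.0]
contact_force: [0.3, -0.6, -0.7]
gripper_width: 0.247
```

View pics/w15.png

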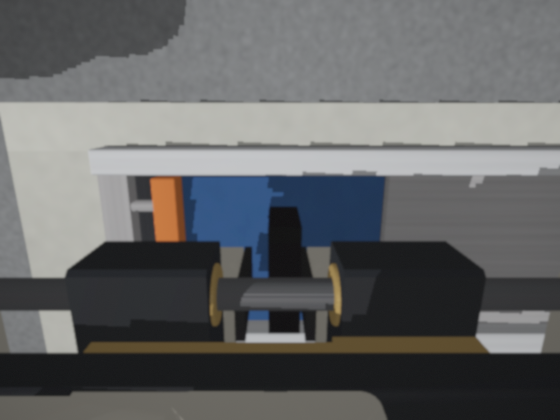

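View pics/s15.png

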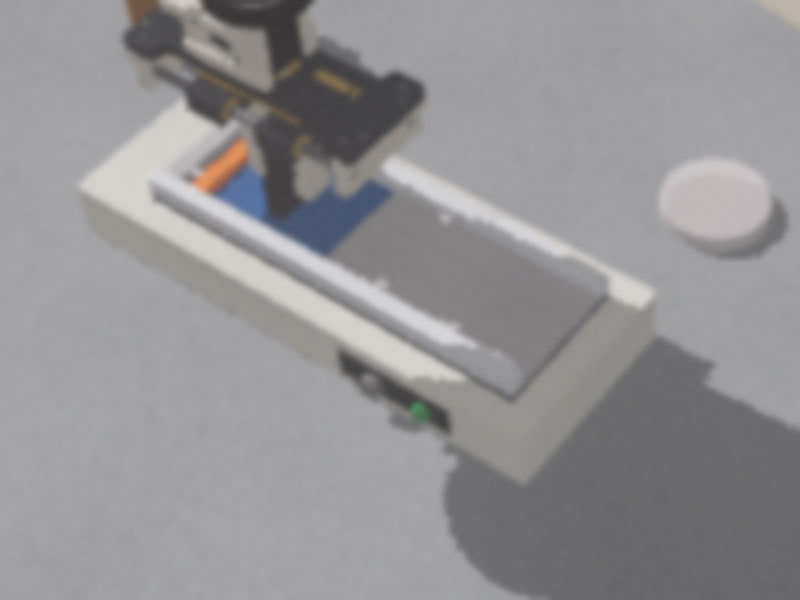

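The lid just dropped: its apparent length fell from 200 to 192 px, and its front is by the stop with no force building. I'll centre the fingers, open a bit more, lift, and check.

```bash
python3 -m crank '[{"wx":0,"wy":0,"wz":0,"x":0,"y":0.025,"z":0,"grip":0.75},{"wx":0,"wy":0,"wz":0,"x":0,"y":0.025,"z":0,"grip":0.7},{"wx":0,"wy":0,"wz":0,"x":0,"y":0,"z":0,"grip":0.6},{"wx":0,"wy":0,"wz":0,"x":0,"y":0,"z":0,"grip":0.6},{"wx":0,"wy":0,"wz":0,"x":0,"y":0,"z":0,"grip":0.6}]'
python3 -m crank '[{"wx":0,"wy":0,"wz":0,"x":0,"y":0,"z":-0.1,"grip":0.6},{"wx":0,"wy":0,"wz":0,"x":0,"y":0,"z":-0.2,"grip":0.6},{"wx":0,"wy":0,"wz":0,"x":0,"y":0,"z":-0.4,"grip":0.6},{"wx":0,"wy":0,"wz":0,"x":0,"y":0,"z":-0.4,"grip":0.6},{"wx":0,"wy":0,"wz":0,"x":0,"y":0,"z":-0.4,"grip":0.6}]'
python3 -m crank '[{"wx":0,"wy":0,"wz":0,"x":-0.4,"y":0.1,"z":-0.1,"grip":0.6},{"wx":0,"wy":0,"wz":0,"x":-0.4,"y":0.1,"z":0,"grip":0.6},{"wx":0,"wy":0,"wz":0,"x":0,"y":0,"z":0,"grip":0.6},{"wx":0,"wy":0,"wz":0,"x":0,"y":0,"z":0,"grip":0.6}]'
python3 - <<'E'
from h import *
o=robot.get_obs();c=cam("wrist");cv2.imwrite("pics/w16.png",c["image"])
np.save("w16R.npy",c["R"]);np.save("w16p.npy",c["p"])
c=cam("side");cv2.imwrite("pics/s16.png",cv2.resize(c["image"][140:290,140:340],None,fx=4,fy=4,interpolation=cv2.INTER_CUBIC))
print(o["tool_pos"])
E
```

```text
t: 17.0
tool_pos: [0.5236, 0.1763, 0.0717]
orientation: [0.996, 0.085, 0.0, -0.0]
contact_force: [-1.0, 0.3, 0.3]
gripper_width: 0.39
t: 17.42
tool_pos: [0.5233, 0.176, 0.1935]
orientation: [0.996, 0.086, -0.0, 0.0]
contact_force: [1.1, 0.2, -0.9]
gripper_width: 0.403
t: 17.75
tool_pos: [0.4622, 0.1492, 0.2011]
orientation: [0.996, 0.086, 0.001, -0.001]
contact_force: [0.6, 0.2, 0.8]
gripper_width: 0.405
[0.46221835 0.14916464 0.20108932]
```

View pics/w16.png

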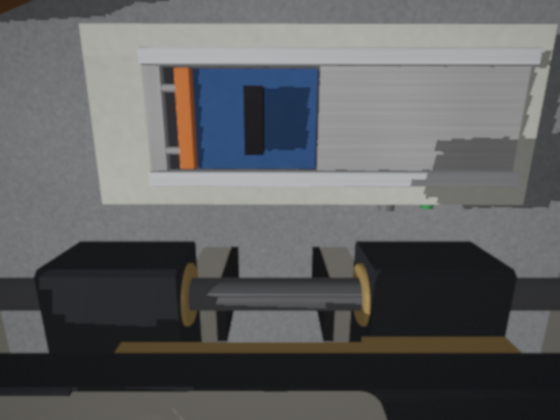

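View pics/s16.png

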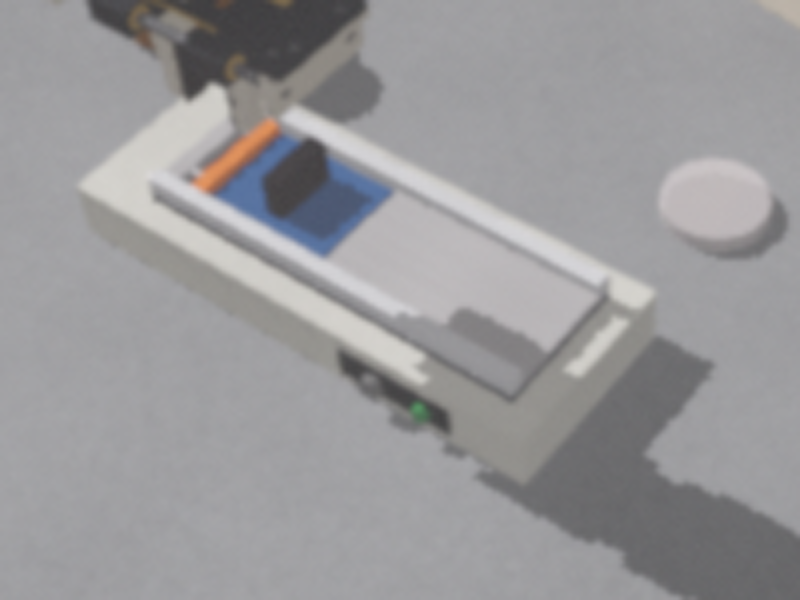

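Run:
```python
from h import *
cen=np.array([533.1,126.7]);a=np.deg2rad(99.8);yd=np.array([np.cos(a),np.sin(a)]);xd=np.array([yd[1],-yd[0]])
L=lambda P:np.c_[(P[:,:2]*1000-cen)@xd,(P[:,:2]*1000-cen)@yd]
for n in ("wrist","top","side"):
    c=cam(n);im=c["image"];hsv=cv2.cvtColor(im,cv2.COLOR_BGR2HSV)
    ms=cv2.inRange(hsv,(105,120,30),(130,255,255))
    u=proj(c,[[*( (cen+50*yd)/1000),.058]])[0]
    ks=[k for k in big(ms) if abs(k.mean((0,1))-u).max()<40]
    P0=np.vstack(ks[:1]);h=cv2.convexHull(P0)
    for z in (.058,.064):
        l=L(cast(c,h.reshape(-1,2),z)); print(n,z,"rect",rect(c,h,z),"x",l.min(0).round(1),l.max(0).round(1))
    hu,s,v=cv2.split(hsv); o=((hu>=3)&(hu<=18)&(s>170)&(v>90)).astype(np.uint8)
    ok=[k for k in big(o) if abs(k.mean((0,1))-proj(c,[[*((cen+108*yd)/1000),.0645]])[0]).max()<25]
    if ok: print(" stop",L(cast(c,ok[0].reshape(-1,2),.0645)).mean(0).round(1))
cv2.imwrite("pics/w17.png",cv2.resize(cam("wrist")["image"][15:215,130:340],None,fx=2.8,fy=2.8,interpolation=cv2.INTER_CUBIC))
```

```text
wrist 0.058 rect [524.9 176.7  99.4  78.8  99.9] x [-39.    0.9] [ 40.  100.4]
wrist 0.064 rect [525.1 176.4  97.4  77.3  99.9] x [-38.1   1.6] [39.3 99.1]
 stop [ -3.4 105.3]
top 0.058 rect [553.  149.6  37.4  31.1 100.3] x [8.1 0.5] [39.2 38. ]
top 0.064 rect [552.1 148.9  37.3  31.  100.3] x [ 7.1 -0.1] [38.2 37.3]Traceback (most recent call last):
  File "<stdin>", line 9, in <module>
    return _nx.concatenate(arrs, 0, dtype=dtype, casting=casting)
           ~~~~~~~~~~~~~~~^^^^^^^^^^^^^^^^^^^^^^^^^^^^^^^^^^^^^^^
ValueError: need at least one array to concatenate
```

Run:
```python
from h import *
cv2.imwrite("pics/w17.png",cv2.resize(cam("wrist")["image"][15:215,130:340],None,fx=2.8,fy=2.8,interpolation=cv2.INTER_CUBIC))
im=cam("top")["image"];cv2.imwrite("pics/t17.png",im)
```

```text
(no output)
```

View pics/w17.png

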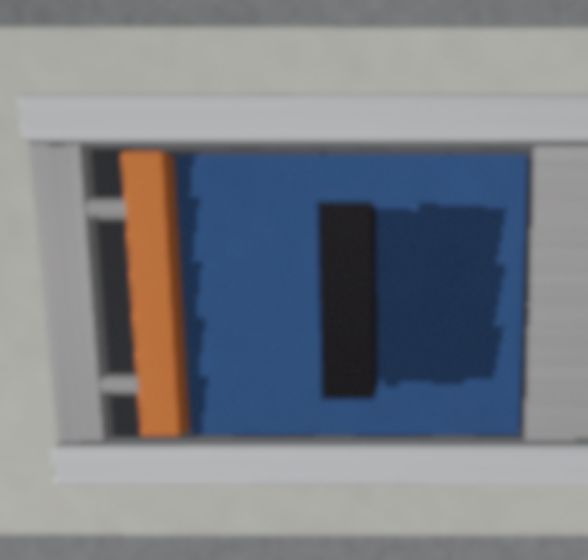

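View pics/t17.png

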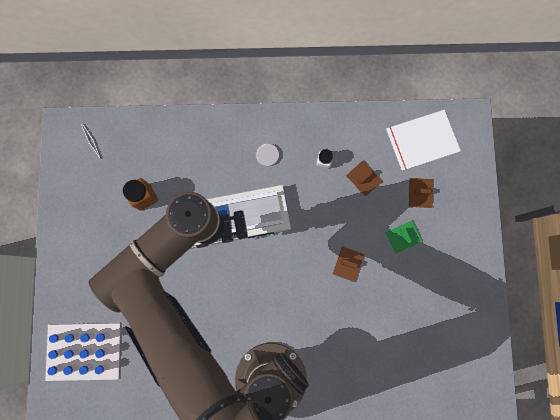

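The wrist close-up shows the lid flush between the rails, with its rear edge along the step (zoom px x≈527) and the orange stop upright. In the top view the jar, dish, pot and look-alikes are where they started. Handing in.

Run:
```python
from cell import robot
print(robot.get_obs()["t"],robot.finish_job())
```

```text
the job is handed in; nothing more can be done
18.1 None
```

The blue lid is lying flat in the recess over the bath's opening, and I handed the job in at t ≈ 18 s with the gripper clear of everything.

**What I did:** I picked the lid up by its grip and laid it on the loading end. Contact came at tool height 0.0701 m, as expected. I loosened the fingers and let it rest for about 1 s. I then pushed it along the rails with the fingers loosely around the grip; the readings between moves showed 1–3 N. It tipped and dropped by itself, and I opened the fingers and lifted away.

**Last checks:**
- **Lid:** in the wrist view it measures 99.4 × 78.8 mm at the flush height and spans bath y = 1 to 100 mm. I put the recess at about -1 to 103 mm.
- **End stop:** no rise in force was read when the lid reached it. Its final reading of y ≈ 105 mm is 2–3 mm nearer than the 108 mm I measured at the start. That is the opposite of being pushed in, and about the size of the calibration error.
- **Other things on the bench:** the jar, pot, dish and look-alikes appear unmoved in the top view.
- **Failed check:** the top and side cameras gave no usable second measurement of the lid. The arm hid it from the top camera, and my colour mask found nothing in the side view. The side picture itself does show the lid lying flat.

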